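# Slide the ice pot under the rail into the row

### The job

First nudge the glass tumbler and the white crock apart to make room on the empty ring mark between them, then slide the lidded ice pot across the top, under the low rail, to the middle of that ring and let go. The gripper cannot pass under the rail: push the pot half through by one side handle and draw it on by the other. Work gently: lift or tip nothing, do not let the pot knock its neighbours or strike the rail, leave the tumbler and crock close beside the pot but not touching it, and leave everything else alone.

Things in the scene. Friction and masses are not known exactly. Their poses are not given: they have to be found in the camera images.
- pot_mid (a point): Centre, 48 mm up, of the lidded steel ice pot: 100 mm diameter (lid edge 104), knob top 96 mm up, 0.5 to 0.85 kg. Two flat wooden side handles lie along its +y and -y axes: 24 mm wide, 16 mm thick, mid-thickness 52 mm above the table, ending 102 mm from the pot's axis; best gripped from above 82 mm from the axis. Handles point roughly along world y. z is up.
- tumbler_mid (a point): Centre (39 mm up) of the heavy plain glass tumbler, open at the top: 64 mm diameter at the foot, 68 mm at the rim, 78 mm high, about 0.36 kg. It stands beside the empty ring, on its robot side or its far side (along x).
- crock_mid (a point): Centre (36 mm up) of the round white lidded olive crock: 72 mm diameter, 72 mm high, about 0.4 kg. It stands on the other side of the empty ring from the tumbler; the free gap between the two is about 48 to 70 mm at the start.
- mark_goal: Centre, on the table, of the empty dark ring mark inlaid flush in the top: 128 mm outside diameter, 112 mm inside. The place for the pot; on the left or right of the rail. x and y as the world's.
- mark_start: Centre, on the table, of the same kind of ring under the pot, on the opposite side of the rail.
- rail_mid (a point): Middle, 140 mm up, of the low steel rail: a fixed 12 mm bar along x, 400 mm long, underside 134 mm above the table, with a 14 mm post (foot 44 mm) at each end. It crosses the top between the two rings. A steel jigger hangs from it 165 mm from the middle towards +x, down to 55 mm above the table.
- coasters: Bystander: stack of round cork coasters, 80 mm diameter, 20 mm high; origin under its centre.
- bar_spoon: Bystander: spoon 110 mm long lying on the top, along its x axis.
- olive_dish: Bystander: shallow ceramic dish, 100 mm diameter, 35 mm high; origin under its centre.
- shaker: Bystander: steel cocktail shaker, 86 mm diameter, 188 mm high; origin under its centre.
Mind the look-alikes: they are no part of the job. Leave any blue or brown look-alike of the part that bears tumbler_mid alone.

How it is judged:
On the way, in this order (a step that is already met when the one before it is completed fails the run):
1. tumbler and crock nudged apart, leaving room for the pot on the empty ring (horizontal distance between tumbler_mid and mark_goal above 0.085 m and horizontal distance between crock_mid and mark_goal above 0.087 m), for 0.2 s.
2. the pot passes under the rail (y of pot_mid in the frame of rail_mid between -0.03 and 0.03 m and x of pot_mid in the frame of rail_mid between -0.17 and 0.13 m), for 0.1 s.
At the end, for the whole second after the job is handed in: The pot stands flat and still with its centre within 12 mm of the goal ring's centre, the tumbler and crock upright and at rest on the top beside it, not touching the pot's wall and with centres no farther than 160 mm from the ring's centre (all of step 1 and horizontal distance between pot_mid and mark_goal below 0.012 m and angle between pot_mid's own z axis and vertical below 0.05 rad and height (world z) of pot_mid below 0.053 m and horizontal distance between each of tumbler_mid, crock_mid and mark_goal below 0.16 m and angle between each of tumbler_mid, crock_mid's own z axis and vertical below 0.08 rad and horizontal distance between pot_mid and tumbler_mid above 0.085 m and horizontal distance between pot_mid and crock_mid above 0.087 m and linear speed of each of pot, tumbler, crock below 0.01 m/s).
It fails at once if the pot is lifted (10 mm) or tipped (height (world z) of pot_mid above 0.058 m or angle between pot_mid's own z axis and vertical above 0.15 rad).
It fails at once if tumbler or crock is lifted (15 mm) or tipped (height (world z) of tumbler_mid above 0.054 m or height (world z) of crock_mid above 0.051 m or angle between any of tumbler_mid, crock_mid's own z axis and vertical above 0.25 rad).
It fails at once if the tumbler or the crock is knocked by the pot (over 4 N) or pushed roughly by the robot (over 25 N) (contact force between pot and tumbler above 4 N or contact force between pot and crock above 4 N or contact force between any of the arm, the fingers and tumbler above 25 N or contact force between any of the arm, the fingers and crock above 25 N).
It fails at once if the rail is struck (over 12 N) (contact force between anything else and rail above 12 N).
It fails at once if another thing is disturbed (20 mm) (distance of any of coasters, bar_spoon, olive_dish, shaker from where it was at the start of the episode above 0.02 m).
It also fails if it takes over 67 s, if anything falls off the work surface, if the arm or the gripper's body presses on something with over 40 N, if the wrist force passes 120 N, or if a joint passes its speed limit or range.

### The arm

A 6-joint arm with a two-finger parallel gripper is mounted at the origin on the work surface. World frame = base frame: x ahead of the robot, y to its left, z up, the work surface at z = 0. Lengths are in m, angles in rad, forces in N, time in s.
With the tool pointing down it reaches from about 0.3 to 1 m from the base axis. Payload 5.1 kg.
Tool frame: the origin (TCP) lies on the centre line of the jaws, within the pads' length; the fingertips stand 19 mm ahead of it and the grasp point (between the pads) is the TCP; z points along the fingers, y is the line along which they close (so a half turn about z gives the same grasp; the last joint's range is limited). The gripper opens to 95 mm and grips with 3 to 60 N. Pads are 20 mm wide; open, the fingers measure 119 mm over their backs; the gripper's body (75 mm by 180 mm) begins 59 mm behind the grasp point.
Start: joints at [-1.185, 0.124, 1.65, -0, 1.367, -0.083], TCP at [0.294, -0.58, 0.234] pointing down, gripper open.
Joint ranges: [-2.61, 2.61], [-1.02, 2.33], [0.03, 2.71], [-1.35, 4.49], [0.32, 2.68], [-2.91, 2.91]. Speed limits (rad/s): [2.57, 2.57, 3.14, 3.14, 3.14, 3.14].

### API

Orientations are given as a unit quaternion [w, x, y, z].
In Python, from station import get_state, get_image, finish_job gives the robot as it stands.
- The arm moves only by the tool move_arm, never from a script. Its argument "steps" is a list of rows, each an object of numbers: "dx", "dy", "dz": the shift along the tool's x, y, z in cm; "ax", "ay", "az": the turn, a rotation vector about the tool's x, y, z in rad. In form: [{"dx": .., "dy": .., "dz": .., "ax": .., "ay": .., "az": ..}, ...]. A call has 1 to 8 rows; each row shifts and turns the commanded pose from where the row before left it, along the tool's axes as they then stand; what a row does not reach is not made up. A row lasts 1/8 s, in which the tool goes at most 62.5 mm and 10.7 degrees, less where a joint would pass 70% of its speed; a pose out of reach is approached as far as the arm can. A call is refused whole if a number of a shift passes 6.25 or a number of a turn 0.188, either way. A call with a gripper value outside its range is refused whole. "hand" is the opening, from 0 (shut) to 1 (fully open), set as the call begins (left out, the last holds). The fingers move at their own pace and stop on an object; "squeeze" is the grip in N (left out, the last holds). Time passes only in rows, so rows that do not move let the fingers close. It gives the time, the measured TCP pose, the force, the opening and the grip force at its end, in the units of the state.
- get_state(): the state, without advancing time (a new reading comes with each control period).
- get_image(name): name is "side" or "top"; returns a dict with "color" (400x640x3 uint8, red, green, blue), "intrinsics" (3x3 intrinsics, pixels), "k1" (the pictures are not rectified: a ray, as slopes to the right and down, at radius r is drawn at 1 + k1 r^2 times it, then the intrinsics apply), "origin" and "orientation" of the camera in the world. Camera axes: x right, y down, z forward; pixel columns grow to the right and rows downward; lengths in m; the calibration is good to about 2 mm. A picture is of the moment at which its call begins. There is no depth.
- finish_job(): hands the job in; it is judged then, once.
The state is a dict: "t": time; "q": joint angles; "qd": joint speeds; "effort": joint torques, N m; "ee_pos": TCP position; "tcp_rot": TCP orientation; "force": force on the tool from outside, world axes, zero at the start; "ft_torque": the same for the moment, N m; "gripper_width": finger opening in m; "finger_force": force on a finger pad.
Only numpy, scipy, OpenCV 4.12 (cv2) and the standard library are available. Lean on these libraries where they do the work, as an engineer would, in place of code of your own. Each camera call takes 0.05 s, during which the arm holds its last target. There are 200 camera calls.

## Working session

There is one attempt and no reset: what is moved stays moved. The work goes in short steps, Python scripts to look and compute and a tool call to move; the robot and the scene stay as the last step left them, time stands still between calls to the robot, and variables do not carry over. Pictures are saved under pics/ and viewed, at most 10 in all, crops included, and the job is handed in when it is done.

Besides the shell and the picture viewer there is one more tool, called after ">>>" by a JSON object that holds its "api" and its "payload". move_arm: Moves the arm, as the interface text tells. Its arguments: {"type":"object","properties":{"steps":{"type":"array"},"hand":{"type":"number"},"squeeze":{"type":"number"}},"required":["steps"]}

```bash
mkdir -p pics
cat > h.py <<'E'
import numpy as np,cv2
from scipy.spatial.transform import Rotation as R
from station import get_state,get_image
def cam(im):
    q=np.array(im["orientation"],float)
    Rm=R.from_quat(q[[1,2,3,0]]).as_matrix() if q.size==4 else q.reshape(3,3)
    return np.array(im["intrinsics"]),float(im["k1"]),np.array(im["origin"]),Rm
def ray(im,u,v):
    K,k1,o,Rm=cam(im)
    d=np.array([(u-K[0,2])/K[0,0],(v-K[1,2])/K[1,1]]);s=d.copy()
    for _ in range(20): s=d/(1+k1*(s@s))
    return o,Rm@np.array([s[0],s[1],1.])
def onz(im,u,v,z):
    o,d=ray(im,u,v); return (o+d*(z-o[2])/d[2])[:2]
def proj(im,p):
    K,k1,o,Rm=cam(im); c=Rm.T@(np.array(p)-o); s=c[:2]/c[2]; s=s*(1+k1*(s@s))
    return K[0,0]*s[0]+K[0,2],K[1,1]*s[1]+K[1,2]
E
python3 - <<'E'
from h import *
for n in("top","side"):
    im=get_image(n); cv2.imwrite(f"pics/{n}0.png",im["color"][:,:,::-1])
    K,k1,o,Rm=cam(im);print(n,K.tolist(),k1,o,Rm.round(3).tolist())
print(get_state())
E
```

```text
top [[455.87666378216437, 0.0, 315.0528562979244], [0.0, 455.87666378216437, 187.7833080788102], [0.0, 0.0, 1.0]] 0.02649093609304719 [ 0.39922709 -0.12346084  1.08092448] [[-0.006, -0.984, 0.178], [-1.0, 0.006, 0.001], [-0.002, -0.178, -0.984]]
side [[449.5289261494906, 0.0, 325.68834120734783], [0.0, 449.5289261494906, 197.32380394702136], [0.0, 0.0, 1.0]] -0.12548757042927855 [0.202938   0.70354835 0.88318703] [[-0.907, -0.294, 0.302], [-0.421, 0.599, -0.681], [0.019, -0.745, -0.667]]
{'t': 0.1, 'q': array([-1.18460382e+00,  1.24417582e-01,  1.65151059e+00, -1.08985489e-06,
        1.36748416e+00, -8.25832317e-02]), 'qd': array([ 1.67122548e-03, -1.55567653e-03, -3.77649548e-03, -1.51212530e-03,
        4.29888965e-04,  5.05390633e-05]), 'effort': array([ 3.39145745e-04, -4.18875968e+01, -3.61097646e+01,  7.76790781e-02,
        4.61182056e-02, -7.59274781e-05]), 'ee_pos': array([ 0.29344921, -0.57939409,  0.23254024]), 'tcp_rot': array([-8.99290929e-04,  9.72656262e-01,  2.32247646e-01, -1.38114760e-04]), 'force': array([-0.54481429,  0.10401378, -0.71563453]), 'ft_torque': array([ 0.0049295 , -0.01052802, -0.03107745]), 'finger_force': 0.0, 'gripper_width': 0.09491535111733859}
```

View pics/top0.png

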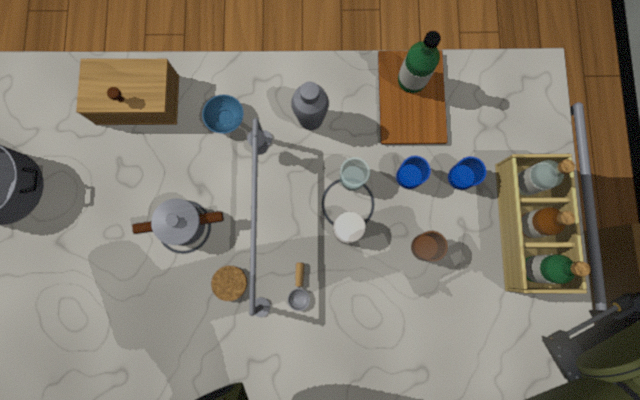

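View pics/side0.png

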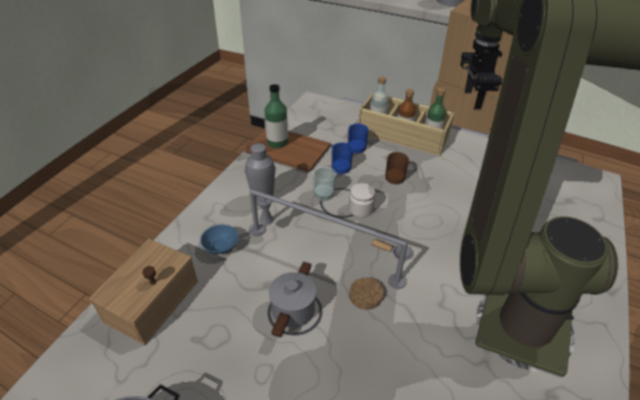

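Candidates for the tumbler, in the top view: clear glass (354,173), blue glasses (413,172) and (466,173), brown mug (429,246). Only the clear one stands beside the empty ring (348,203), and the white crock is at (349,228). The pot is at (178,222) and the rail runs from (256,125) to (254,308). I'll check this in one close crop.

Run:
```python
from h import *
a=cv2.imread("pics/top0.png")
c=cv2.resize(a[150:260,310:400],None,fx=5,fy=5,interpolation=cv2.INTER_CUBIC)
d=cv2.resize(a[190:255,130:230],None,fx=3.4,fy=5,interpolation=cv2.INTER_CUBIC)
d=cv2.resize(a[180:270,125:235],None,fx=3,fy=3,interpolation=cv2.INTER_CUBIC)
o=np.zeros((550,790,3),np.uint8);o[:,:450]=c;o[:270,455:785]=d
cv2.imwrite("pics/crop.png",o)
im=get_image("top")
for n,(u,v),z in[("tum rim",(354,173),.078),("crock top",(349,228),.072),("ring",(348,203),0),("knob",(174,218),.096),("rail e1",(255.5,122),.14),("rail e2",(253,312),.14),("spoon",(299,275),0),("coast",(229,284),.02),("jig",(301,299),.12)]: print(n,onz(im,u,v,z).round(4))
```

```text
tum rim [ 0.6135 -0.2098]
crock top [ 0.4905 -0.1966]
ring [ 0.5569 -0.2006]
knob [0.5124 0.1838]
rail e1 [0.7137 0.0052]
rail e2 [0.318  0.0031]
spoon [ 0.3884 -0.0834]
coast [0.3696 0.075 ]
jig [ 0.3414 -0.092 ]
```

View pics/crop.png

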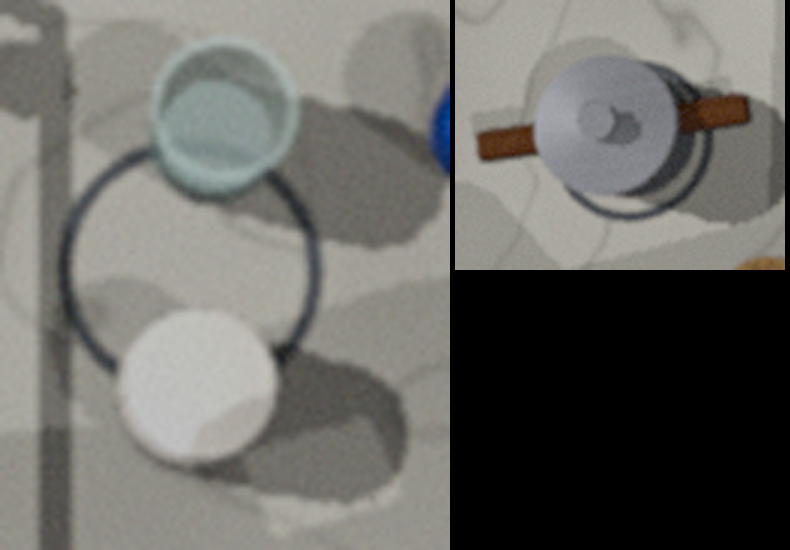

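The crop confirms the clear glass tumbler, rim centre about (355,172), and the white crock, top centre about (350,227). The ring is centred near (348,203). The pot's lid is near (177.5,222), with its handles turned about 9°. Next I'll fit these by mask.

```bash
cat >> h.py <<'E'
from scipy.optimize import least_squares
def blob(m,seed):
    n,l,s,c=cv2.connectedComponentsWithStats(m.astype(np.uint8))
    d=[np.hypot(*(c[i]-seed))+(1e3 if s[i,4]<25 else 0) for i in range(1,n)]
    return l==1+int(np.argmin(d))
def fit(P,r=None):
    P=np.array(P)
    f=lambda p:np.hypot(P[:,0]-p[0],P[:,1]-p[1])-(p[2] if r is None else r)
    return least_squares(f,[*P.mean(0),.05],loss="soft_l1",f_scale=.002).x
def edge(im,m,z,r=None):
    c=max(cv2.findContours(m.astype(np.uint8),cv2.RETR_EXTERNAL,cv2.CHAIN_APPROX_NONE)[0],key=cv2.contourArea)
    c=cv2.convexHull(c)
    return fit([onz(im,u,v,z) for u,v in c[:,0]],r)
def win(m,u0,u1,v0,v1):
    w=np.zeros(m.shape,bool); w[v0:v1,u0:u1]=1; return m&w
E
python3 - <<'E'
from h import *
im=get_image("top");c=im["color"].astype(int);V=c.max(2);S=c.max(2)-c.min(2)
hsv=cv2.cvtColor(im["color"],cv2.COLOR_RGB2HSV).astype(int)
m=win((V<90),318,380,175,215)
vs,us=np.nonzero(m);P=np.array([onz(im,u,v,0) for u,v in zip(us,vs)])
P=P[np.abs(np.hypot(*(P-[.557,-.2006]).T)-.06)<.012];print("ring",fit(P),fit(P,.06),len(P))
m=win((V>170)&(S<25),325,375,205,250);m=blob(m,(350,227));print("crock",edge(im,m,.072),m.sum())
m=win((c[:,:,1]-c[:,:,0]>12),330,380,150,195);vs,us=np.nonzero(m);print("glass",us.min(),us.max(),vs.min(),vs.max(),m.sum(),edge(im,m,.078))
m=win((hsv[:,:,0]<15)&(hsv[:,:,1]>120),125,230,200,250)
for s in((140,227),(212,217)):
    b=blob(m,s);vs,us=np.nonzero(b);print("handle",us.min(),us.max(),vs.min(),vs.max());
    P=np.array([onz(im,u,v,.06) for u,v in zip(us,vs)]);r=cv2.minAreaRect((P*1e4).astype(np.float32));print(P.mean(0),r, (cv2.boxPoints(r)/1e4).round(4).tolist())
m=win((c[:,:,2]-c[:,:,0]>5)&(V>95),145,206,196,250);
print("lid",m.sum(),edge(im,m,.075))
E
```

```text
ring [ 0.55566748 -0.19917592  0.06048144] [ 0.55619022 -0.19915685  0.05      ] 165
crock [ 0.49574566 -0.19636709  0.0332928 ] 699
glass 340 369 162 188 271 [ 0.60416983 -0.20430107  0.0249294 ]
handle 133 151 222 232
[0.49615002 0.26635186] ((4963.4111328125, 2655.364501953125), (188.3238983154297, 394.9090270996094), 7.852398872375488) [[0.48429998755455017, 0.28380000591278076], [0.48969998955726624, 0.24469999969005585], [0.508400022983551, 0.24729999899864197], [0.503000020980835, 0.2863999903202057]]
handle 200 222 212 223
[0.51769197 0.11292034] ((5179.1181640625, 1127.3011474609375), (213.79498291015625, 496.4208068847656), 6.80157995223999) [[0.5044000148773193, 0.13609999418258667], [0.510200023651123, 0.0868000015616417], [0.531499981880188, 0.0892999991774559], [0.525600016117096, 0.13860000669956207]]
lid 1368 [0.50721054 0.18773477 0.05128144]
```

>>> {"api": "move_arm", "payload": {"steps": [{"az": -0.184},{"az": -0.184},{"az": -0.184},{"az": -0.184},{"az": -0.183},{"az": -0.183},{},{}], "hand": 0, "squeeze": 20}}

```text
invalid input at $.steps[0]: expected keys dx, dy, dz, ax, ay, az
```

>>> {"api": "move_arm", "payload": {"steps": [{"dx": 4.67,"dy": 3.3},{"dx": 4.67,"dy": 3.3},{"dx": 4.67,"dy": 3.3},{"dx": 4.67,"dy": 3.3},{"dx": 4.67,"dy": 3.3},{"dx": 4.67,"dy": 3.3},{"dx": 4.67,"dy": 3.3},{"dx": 4.67,"dy": 3.3}]}}

```text
invalid input at $.steps[0]: expected keys dx, dy, dz, ax, ay, az
```

>>> {"api": "move_arm", "payload": {"steps": [{},{}]}}

```text
invalid input at $.steps[0]: expected keys dx, dy, dz, ax, ay, az
```

All six keys are required in every row.

>>> {"api": "move_arm", "payload": {"steps": [{"dx": 0,"dy": 0,"dz": 0,"ax": 0,"ay": 0,"az": -0.184},{"dx": 0,"dy": 0,"dz": 0,"ax": 0,"ay": 0,"az": -0.184},{"dx": 0,"dy": 0,"dz": 0,"ax": 0,"ay": 0,"az": -0.184},{"dx": 0,"dy": 0,"dz": 0,"ax": 0,"ay": 0,"az": -0.184},{"dx": 0,"dy": 0,"dz": 0,"ax": 0,"ay": 0,"az": -0.183},{"dx": 0,"dy": 0,"dz": 0,"ax": 0,"ay": 0,"az": -0.183},{"dx": 0,"dy": 0,"dz": 0,"ax": 0,"ay": 0,"az": 0}], "hand": 0, "squeeze": 20}}

```text
t: 1.08
ee_pos: [0.2936, -0.5797, 0.2334]
tcp_rot: [-0.0, 0.708, 0.706, 0.0]
force: [-0.3, 0.2, 0.2]
gripper_width: 0.0302
finger_force: 0.0
```

>>> {"api": "move_arm", "payload": {"steps": [{"dx": 4.67,"dy": 3.3,"dz": 0,"ax": 0,"ay": 0,"az": 0},{"dx": 4.67,"dy": 3.3,"dz": 0,"ax": 0,"ay": 0,"az": 0},{"dx": 4.67,"dy": 3.3,"dz": 0,"ax": 0,"ay": 0,"az": 0},{"dx": 4.67,"dy": 3.3,"dz": 0,"ax": 0,"ay": 0,"az": 0},{"dx": 4.67,"dy": 3.3,"dz": 0,"ax": 0,"ay": 0,"az": 0},{"dx": 4.67,"dy": 3.3,"dz": 0,"ax": 0,"ay": 0,"az": 0},{"dx": 4.67,"dy": 3.3,"dz": 0,"ax": 0,"ay": 0,"az": 0},{"dx": 4.67,"dy": 3.3,"dz": 0,"ax": 0,"ay": 0,"az": 0}]}}

```text
t: 2.08
ee_pos: [0.5585, -0.2046, 0.2338]
tcp_rot: [0.0, 0.708, 0.706, 0.0]
force: [0.6, -1.1, 0.4]
gripper_width: 0.0008
finger_force: 0.0
```

>>> {"api": "move_arm", "payload": {"steps": [{"dx": 0,"dy": 0,"dz": 0,"ax": 0,"ay": 0,"az": 0},{"dx": 0,"dy": 0,"dz": 0,"ax": 0,"ay": 0,"az": 0}]}}

```text
t: 2.33
ee_pos: [0.5574, -0.2064, 0.2334]
tcp_rot: [-0.0, 0.708, 0.707, -0.0]
force: [0.5, -0.0, 0.0]
gripper_width: 0.0002
finger_force: 0.0
```

>>> {"api": "move_arm", "payload": {"steps": [{"dx": 0,"dy": 0,"dz": 4,"ax": 0,"ay": 0,"az": 0},{"dx": 0,"dy": 0,"dz": 4,"ax": 0,"ay": 0,"az": 0},{"dx": 0,"dy": 0,"dz": 3.5,"ax": 0,"ay": 0,"az": 0},{"dx": 0,"dy": 0,"dz": 2,"ax": 0,"ay": 0,"az": 0},{"dx": 0,"dy": 0,"dz": 2,"ax": 0,"ay": 0,"az": 0},{"dx": 0,"dy": 0,"dz": 2,"ax": 0,"ay": 0,"az": 0},{"dx": 0,"dy": 0,"dz": 2,"ax": 0,"ay": 0,"az": 0},{"dx": 0,"dy": 0,"dz": 0,"ax": -0.1,"ay": 0,"az": 0}]}}

```text
t: 3.32
ee_pos: [0.5578, -0.2058, 0.0364]
tcp_rot: [0.035, 0.706, 0.706, 0.036]
force: [-0.9, 0.1, 0.7]
gripper_width: 0.0
finger_force: 0.0
```

>>> {"api": "move_arm", "payload": {"steps": [{"dx": 0,"dy": 0.35,"dz": 0.035,"ax": 0,"ay": 0,"az": 0},{"dx": 0,"dy": 0.35,"dz": 0.035,"ax": 0,"ay": 0,"az": 0},{"dx": 0,"dy": 0.35,"dz": 0.035,"ax": 0,"ay": 0,"az": 0},{"dx": 0,"dy": 0.35,"dz": 0.035,"ax": 0,"ay": 0,"az": 0},{"dx": 0,"dy": 0.35,"dz": 0.035,"ax": 0,"ay": 0,"az": 0},{"dx": 0,"dy": 0.35,"dz": 0.035,"ax": 0,"ay": 0,"az": 0},{"dx": 0,"dy": 0.35,"dz": 0.035,"ax": 0,"ay": 0,"az": 0},{"dx": 0,"dy": 0.35,"dz": 0.035,"ax": 0,"ay": 0,"az": 0}]}}

```text
t: 4.32
ee_pos: [0.5859, -0.2063, 0.0387]
tcp_rot: [0.035, 0.706, 0.706, 0.035]
force: [-1.3, -0.6, 0.9]
gripper_width: 0.0001
finger_force: 1.2
```

>>> {"api": "move_arm", "payload": {"steps": [{"dx": 0,"dy": 0.35,"dz": 0.035,"ax": 0,"ay": 0,"az": 0},{"dx": 0,"dy": 0.35,"dz": 0.035,"ax": 0,"ay": 0,"az": 0},{"dx": 0,"dy": 0.35,"dz": 0.035,"ax": 0,"ay": 0,"az": 0},{"dx": 0,"dy": 0.35,"dz": 0.035,"ax": 0,"ay": 0,"az": 0},{"dx": 0,"dy": 0.35,"dz": 0.035,"ax": 0,"ay": 0,"az": 0},{"dx": 0,"dy": 0.35,"dz": 0.035,"ax": 0,"ay": 0,"az": 0},{"dx": 0,"dy": 0.35,"dz": 0.035,"ax": 0,"ay": 0,"az": 0},{"dx": 0,"dy": 0.35,"dz": 0.035,"ax": 0,"ay": 0,"az": 0}]}}

```text
t: 5.32
ee_pos: [0.6142, -0.2063, 0.0387]
tcp_rot: [0.035, 0.706, 0.706, 0.035]
force: [-1.8, -0.6, 1.9]
gripper_width: 0.0005
finger_force: 1.2
```

>>> {"api": "move_arm", "payload": {"steps": [{"dx": 0,"dy": -0.7,"dz": -0.07,"ax": 0,"ay": 0,"az": 0},{"dx": 0,"dy": -1.6,"dz": -0.16,"ax": 0,"ay": 0,"az": 0},{"dx": 0,"dy": -1.6,"dz": -0.16,"ax": 0,"ay": 0,"az": 0},{"dx": 0,"dy": -1.2,"dz": -0.12,"ax": 0,"ay": 0,"az": 0},{"dx": 0.5,"dy": 0,"dz": 0.1,"ax": 0.1,"ay": 0,"az": 0},{"dx": 0.5,"dy": 0,"dz": 0.1,"ax": 0.1,"ay": 0,"az": 0}]}}

```text
t: 6.08
ee_pos: [0.5618, -0.1965, 0.0372]
tcp_rot: [-0.036, 0.707, 0.706, -0.036]
force: [0.1, -0.7, 0.3]
gripper_width: 0.0003
finger_force: 0.0
```

>>> {"api": "move_arm", "payload": {"steps": [{"dx": 0,"dy": -0.35,"dz": 0.035,"ax": 0,"ay": 0,"az": 0},{"dx": 0,"dy": -0.35,"dz": 0.035,"ax": 0,"ay": 0,"az": 0},{"dx": 0,"dy": -0.35,"dz": 0.035,"ax": 0,"ay": 0,"az": 0},{"dx": 0,"dy": -0.35,"dz": 0.035,"ax": 0,"ay": 0,"az": 0},{"dx": 0,"dy": -0.35,"dz": 0.035,"ax": 0,"ay": 0,"az": 0},{"dx": 0,"dy": -0.35,"dz": 0.035,"ax": 0,"ay": 0,"az": 0},{"dx": 0,"dy": -0.35,"dz": 0.035,"ax": 0,"ay": 0,"az": 0},{"dx": 0,"dy": -0.35,"dz": 0.035,"ax": 0,"ay": 0,"az": 0}]}}

```text
t: 7.08
ee_pos: [0.535, -0.1963, 0.0369]
tcp_rot: [-0.035, 0.706, 0.706, -0.035]
force: [1.3, -0.2, -0.7]
gripper_width: 0.0004
finger_force: 0.9
```

>>> {"api": "move_arm", "payload": {"steps": [{"dx": 0,"dy": -0.38,"dz": 0.038,"ax": 0,"ay": 0,"az": 0},{"dx": 0,"dy": -0.38,"dz": 0.038,"ax": 0,"ay": 0,"az": 0},{"dx": 0,"dy": -0.38,"dz": 0.038,"ax": 0,"ay": 0,"az": 0},{"dx": 0,"dy": -0.38,"dz": 0.038,"ax": 0,"ay": 0,"az": 0},{"dx": 0,"dy": -0.38,"dz": 0.038,"ax": 0,"ay": 0,"az": 0},{"dx": 0,"dy": -0.38,"dz": 0.038,"ax": 0,"ay": 0,"az": 0},{"dx": 0,"dy": -0.38,"dz": 0.038,"ax": 0,"ay": 0,"az": 0},{"dx": 0,"dy": -0.38,"dz": 0.038,"ax": 0,"ay": 0,"az": 0}]}}

```text
t: 8.07
ee_pos: [0.5038, -0.1963, 0.0367]
tcp_rot: [-0.035, 0.706, 0.706, -0.035]
force: [1.6, -0.7, -0.6]
gripper_width: 0.0006
finger_force: 0.9
```

>>> {"api": "move_arm", "payload": {"steps": [{"dx": 0,"dy": -0.4,"dz": 0.04,"ax": 0,"ay": 0,"az": 0},{"dx": 0,"dy": 0.8,"dz": -0.08,"ax": 0,"ay": 0,"az": 0},{"dx": 0,"dy": 2.2,"dz": -0.22,"ax": 0,"ay": 0,"az": 0},{"dx": 0,"dy": 2.2,"dz": -0.22,"ax": -0.1,"ay": 0,"az": 0},{"dx": 0,"dy": 0,"dz": -4,"ax": 0,"ay": 0,"az": 0},{"dx": 0,"dy": 0,"dz": -5,"ax": 0,"ay": 0,"az": 0},{"dx": 0,"dy": 0,"dz": -5,"ax": 0,"ay": 0,"az": 0},{"dx": 0,"dy": 0,"dz": -6,"ax": 0,"ay": 0,"az": 0}]}}

```text
t: 9.07
ee_pos: [0.5517, -0.1959, 0.2371]
tcp_rot: [-0.001, 0.707, 0.707, -0.001]
force: [0.7, -0.7, -0.2]
gripper_width: 0.0001
finger_force: 0.0
```

>>> {"api": "move_arm", "payload": {"steps": [{"dx": 4.7,"dy": -0.5,"dz": -3,"ax": 0,"ay": 0,"az": 0},{"dx": 5.7,"dy": -0.5,"dz": 0,"ax": 0,"ay": 0,"az": 0},{"dx": 5.7,"dy": -0.6,"dz": 0,"ax": 0,"ay": 0,"az": 0},{"dx": 5.7,"dy": -0.6,"dz": 0,"ax": 0,"ay": 0,"az": 0},{"dx": 5.7,"dy": -0.6,"dz": 0,"ax": 0,"ay": 0,"az": 0},{"dx": 5.7,"dy": -0.6,"dz": 0,"ax": 0,"ay": 0,"az": -0.068},{"dx": 5.7,"dy": -0.6,"dz": 0,"ax": 0,"ay": 0,"az": -0.069},{"dx": 5.7,"dy": -1,"dz": 0,"ax": 0,"ay": 0,"az": 0}], "hand": 0.8}}

```text
t: 10.07
ee_pos: [0.4903, 0.2492, 0.2665]
tcp_rot: [-0.0, 0.657, 0.754, -0.0]
force: [-0.1, 0.2, -0.1]
gripper_width: 0.0734
finger_force: 0.0
```

Run:
```python
from h import *
t=get_image("top");s=get_image("side")
cv2.imwrite("pics/t1.png",cv2.resize(t["color"][120:280,120:400,::-1],None,fx=2.8,fy=2.8,interpolation=cv2.INTER_CUBIC))
c=t["color"].astype(int);V=c.max(2);S=V-c.min(2)
m=win((V<90),318,380,175,230)
vs,us=np.nonzero(m);P=np.array([onz(t,u,v,0) for u,v in zip(us,vs)])
P=P[np.abs(np.hypot(*(P-[.556,-.1992]).T)-.06)<.01];print("ring",fit(P),len(P))
m=win((V>165)&(S<25),325,375,220,270);m=blob(m,(350,245));print("crock",edge(t,m,.072),m.sum())
```

```text
ring [ 0.55604102 -0.19908082  0.0599869 ] 185
crock [ 0.46792469 -0.20757773  0.04444086] 904
```

View pics/t1.png

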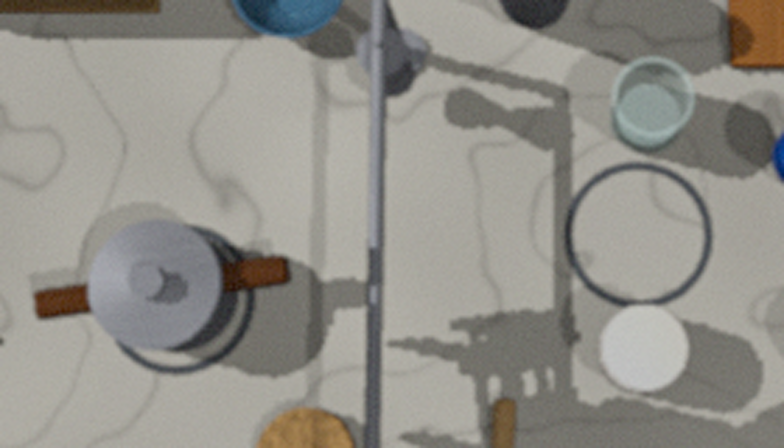

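The crop shows the ring clear: the tumbler rim is at (652,98) and the crock top at (644,348), on either side of it. In full-image pixels those are (353,155) and (350,244). The pot hasn't moved.

>>> {"api": "move_arm", "payload": {"steps": [{"dx": 0,"dy": 0,"dz": 0,"ax": 0,"ay": 0,"az": 0}]}}

```text
t: 10.3
ee_pos: [0.4906, 0.2475, 0.2664]
tcp_rot: [0.0, 0.657, 0.754, -0.001]
force: [-0.7, 0.4, 0.4]
gripper_width: 0.0759
finger_force: 0.0
```

Run:
```python
from h import *
t=get_image("top");print("tum",onz(t,352.9,155,.078),"crock",onz(t,350,244.3,.072))
st=get_state();p=st["ee_pos"];q=st["tcp_rot"];M=R.from_quat(q[[1,2,3,0]]).as_matrix()
print(p,M.T@(np.array([.496,.268,.052])-p)*100)
```

```text
tum [ 0.6551733 -0.208142 ] crock [ 0.45466477 -0.19812905]
[0.49096911 0.24675247 0.26646185] [ 2.05326129  0.79979686 21.44413591]
```

>>> {"api": "move_arm", "payload": {"steps": [{"dx": 2.05,"dy": 0.8,"dz": 0,"ax": 0,"ay": 0,"az": 0},{"dx": 0,"dy": 0,"dz": 4,"ax": 0,"ay": 0,"az": 0},{"dx": 0,"dy": 0,"dz": 4.4,"ax": 0,"ay": 0,"az": 0},{"dx": 0,"dy": 0,"dz": 4,"ax": 0,"ay": 0,"az": 0},{"dx": 0,"dy": 0,"dz": 4,"ax": 0,"ay": 0,"az": 0},{"dx": 0,"dy": 0,"dz": 3,"ax": 0,"ay": 0,"az": 0},{"dx": 0,"dy": 0,"dz": 2,"ax": 0,"ay": 0,"az": 0},{"dx": 0,"dy": 0,"dz": 0,"ax": 0,"ay": 0,"az": 0}]}}

```text
t: 11.35
ee_pos: [0.4953, 0.2681, 0.0511]
tcp_rot: [-0.001, 0.657, 0.754, -0.001]
force: [-0.4, 0.4, 0.2]
gripper_width: 0.0762
finger_force: 0.0
```

Run:
```python
from h import *
t=get_image("top");s=get_image("side")
a=cv2.resize(t["color"][170:270,70:230,::-1],(480,300),interpolation=cv2.INTER_CUBIC)
u,v=map(int,proj(s,[.5,.22,.06]));b=cv2.resize(s["color"][v-65:v+65,u-65:u+65,::-1],(300,300),interpolation=cv2.INTER_CUBIC)
cv2.imwrite("pics/g1.png",np.hstack([a,b]))
```

```text
(no output)
```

View pics/g1.png

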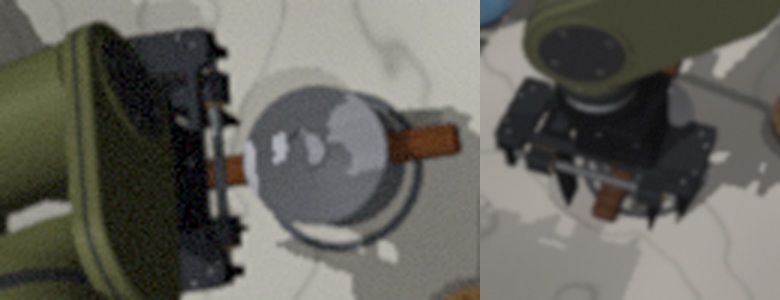

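The handle, at (230,168) in the left panel, lies between the open fingers, and the pot is undisturbed. Closing now.

>>> {"api": "move_arm", "payload": {"steps": [{"dx": 0,"dy": 0,"dz": 0,"ax": 0,"ay": 0,"az": 0},{"dx": 0,"dy": 0,"dz": 0,"ax": 0,"ay": 0,"az": 0},{"dx": 0,"dy": 0,"dz": 0,"ax": 0,"ay": 0,"az": 0},{"dx": 0,"dy": 0,"dz": 0,"ax": 0,"ay": 0,"az": 0},{"dx": 0,"dy": 0,"dz": 0,"ax": 0,"ay": 0,"az": 0},{"dx": 0,"dy": 0,"dz": 0,"ax": 0,"ay": 0,"az": 0}], "hand": 0, "squeeze": 12}}

```text
t: 12.2
ee_pos: [0.496, 0.2687, 0.0526]
tcp_rot: [0.0, 0.657, 0.754, 0.0]
force: [0.6, 0.1, -0.8]
gripper_width: 0.0239
finger_force: 12.0
```

>>> {"api": "move_arm", "payload": {"steps": [{"dx": -0.4,"dy": 0.1,"dz": 0,"ax": 0,"ay": 0,"az": 0.0057},{"dx": -0.8,"dy": 0.2,"dz": 0,"ax": 0,"ay": 0,"az": 0.0057},{"dx": -0.8,"dy": 0.2,"dz": 0,"ax": 0,"ay": 0,"az": 0.0057},{"dx": -0.8,"dy": 0.2,"dz": 0,"ax": 0,"ay": 0,"az": 0.0057},{"dx": -0.8,"dy": 0.2,"dz": 0,"ax": 0,"ay": 0,"az": 0.0057},{"dx": -0.8,"dy": 0.2,"dz": 0,"ax": 0,"ay": 0,"az": 0.0057},{"dx": -0.8,"dy": 0.2,"dz": 0,"ax": 0,"ay": 0,"az": 0.0057},{"dx": -0.8,"dy": 0.2,"dz": 0,"ax": 0,"ay": 0,"az": 0.0057}], "squeeze": 18}}

```text
t: 13.2
ee_pos: [0.5179, 0.2103, 0.0526]
tcp_rot: [-0.0, 0.674, 0.739, -0.0]
force: [-1.6, 2.8, -0.0]
gripper_width: 0.0241
finger_force: 18.0
```

>>> {"api": "move_arm", "payload": {"steps": [{"dx": -0.8,"dy": 0.2,"dz": 0,"ax": 0,"ay": 0,"az": 0.0057},{"dx": -0.8,"dy": 0.2,"dz": 0,"ax": 0,"ay": 0,"az": 0.0057},{"dx": -0.8,"dy": 0.2,"dz": 0,"ax": 0,"ay": 0,"az": 0.0057},{"dx": -0.8,"dy": 0.2,"dz": 0,"ax": 0,"ay": 0,"az": 0.0057},{"dx": -0.8,"dy": 0.2,"dz": 0,"ax": 0,"ay": 0,"az": 0.0057},{"dx": -0.8,"dy": 0.2,"dz": 0,"ax": 0,"ay": 0,"az": 0.0057},{"dx": -0.8,"dy": 0.2,"dz": 0,"ax": 0,"ay": 0,"az": 0.0057},{"dx": -0.8,"dy": 0.2,"dz": 0,"ax": 0,"ay": 0,"az": 0.0057}]}}

```text
t: 14.2
ee_pos: [0.5384, 0.1476, 0.0526]
tcp_rot: [-0.0, 0.691, 0.723, -0.0]
force: [-0.3, 3.3, -0.5]
gripper_width: 0.0241
finger_force: 18.0
```

>>> {"api": "move_arm", "payload": {"steps": [{"dx": -0.9,"dy": 0.2,"dz": 0,"ax": 0,"ay": 0,"az": 0.0057},{"dx": -0.9,"dy": 0.2,"dz": 0,"ax": 0,"ay": 0,"az": 0.0057},{"dx": -0.9,"dy": 0.2,"dz": 0,"ax": 0,"ay": 0,"az": 0.0057},{"dx": -0.9,"dy": 0.2,"dz": 0,"ax": 0,"ay": 0,"az": 0.0057},{"dx": -0.9,"dy": 0.2,"dz": 0,"ax": 0,"ay": 0,"az": 0.0057},{"dx": -0.9,"dy": 0.2,"dz": 0,"ax": 0,"ay": 0,"az": 0.0057},{"dx": -0.8,"dy": 0.2,"dz": 0,"ax": 0,"ay": 0,"az": 0.0057},{"dx": -0.4,"dy": 0.1,"dz": 0,"ax": 0,"ay": 0,"az": 0.0057}]}}

```text
t: 15.2
ee_pos: [0.5552, 0.082, 0.0527]
tcp_rot: [0.0, 0.707, 0.707, 0.0]
force: [0.2, 1.9, -0.6]
gripper_width: 0.0239
finger_force: 18.0
```

>>> {"api": "move_arm", "payload": {"steps": [{"dx": 0,"dy": 0,"dz": 0,"ax": 0,"ay": 0,"az": 0},{"dx": 0,"dy": 0,"dz": 0,"ax": 0,"ay": 0,"az": 0}]}}

```text
t: 15.45
ee_pos: [0.5551, 0.0819, 0.0526]
tcp_rot: [0.001, 0.707, 0.707, -0.001]
force: [0.5, -2.6, -1.1]
gripper_width: 0.0239
finger_force: 18.0
```

>>> {"api": "move_arm", "payload": {"steps": [{"dx": 0,"dy": 0,"dz": 0,"ax": 0,"ay": 0,"az": 0},{"dx": 0,"dy": 0,"dz": 0,"ax": 0,"ay": 0,"az": 0},{"dx": 0,"dy": 0,"dz": 0,"ax": 0,"ay": 0,"az": 0},{"dx": 0,"dy": 0,"dz": 0,"ax": 0,"ay": 0,"az": 0}], "hand": 0.7}}

```text
t: 15.95
ee_pos: [0.5551, 0.0827, 0.0527]
tcp_rot: [0.0, 0.707, 0.707, 0.0]
force: [-0.0, -0.5, 0.3]
gripper_width: 0.0584
finger_force: 0.0
```

>>> {"api": "move_arm", "payload": {"steps": [{"dx": 0,"dy": 0,"dz": -2,"ax": 0,"ay": 0,"az": 0},{"dx": 0,"dy": 0,"dz": -4,"ax": 0,"ay": 0,"az": 0},{"dx": 0,"dy": 0,"dz": -5,"ax": 0,"ay": 0,"az": 0},{"dx": 0,"dy": 0,"dz": -5,"ax": 0,"ay": 0,"az": 0},{"dx": 0,"dy": 0,"dz": -5,"ax": 0,"ay": 0,"az": 0},{"dx": 0,"dy": 0,"dz": 0,"ax": 0,"ay": 0,"az": 0}]}}

```text
t: 16.7
ee_pos: [0.5577, 0.0828, 0.2707]
tcp_rot: [0.004, 0.707, 0.707, 0.005]
force: [-0.8, -0.2, -0.4]
gripper_width: 0.0666
finger_force: 0.0
```

Run:
```python
from h import *
im=get_image("top");c=im["color"]
cv2.imwrite("pics/t2.png",cv2.resize(c[120:280,180:400,::-1],None,fx=3.5,fy=3.5,interpolation=cv2.INTER_CUBIC))
hsv=cv2.cvtColor(c,cv2.COLOR_RGB2HSV).astype(int)
m=win((hsv[:,:,0]<15)&(hsv[:,:,1]>110),240,330,185,235)
n,l,s,ce=cv2.connectedComponentsWithStats(m.astype(np.uint8))
for i in range(1,n):
    if s[i,4]<25: continue
    vs,us=np.nonzero(l==i);P=np.array([onz(im,u,v,.06) for u,v in zip(us,vs)]);r=cv2.minAreaRect((P*1e4).astype(np.float32));print(s[i],P.mean(0),r,(cv2.boxPoints(r)/1e4).round(4).tolist())
```

```text
[284 196  22   9 167] [ 0.55576222 -0.07590936] ((5557.19140625, -753.7950439453125), (474.7513122558594, 183.22213745117188), 89.64955139160156) [[0.5464000105857849, -0.09910000115633011], [0.5647000074386597, -0.09920000284910202], [0.5649999976158142, -0.05169999971985817], [0.5467000007629395, -0.051600001752376556]]
```

View pics/t2.png

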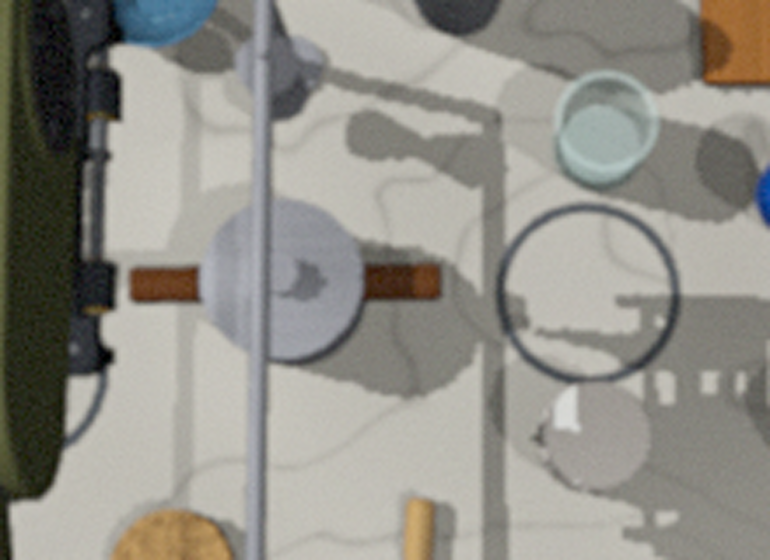

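The pot stands half through under the rail with its handles along y. The right handle spans crop columns 365–440 at row 282, and both neighbours are clear.

>>> {"api": "move_arm", "payload": {"steps": [{"dx": -3,"dy": 0,"dz": 0,"ax": 0,"ay": 0,"az": 0},{"dx": -5,"dy": 0,"dz": 0,"ax": 0,"ay": 0,"az": 0},{"dx": -5,"dy": 0,"dz": 0,"ax": 0,"ay": 0,"az": 0},{"dx": -3.3,"dy": 0,"dz": 0,"ax": 0,"ay": 0,"az": 0},{"dx": 0,"dy": 0,"dz": 0,"ax": 0,"ay": 0,"az": 0},{"dx": 0,"dy": 0,"dz": 0,"ax": 0,"ay": 0,"az": 0},{"dx": 0,"dy": 0,"dz": 0,"ax": 0,"ay": 0,"az": 0}]}}

```text
t: 17.62
ee_pos: [0.5549, -0.0793, 0.2623]
tcp_rot: [-0.0, 0.707, 0.708, -0.0]
force: [-0.7, 0.3, 0.6]
gripper_width: 0.0667
finger_force: 0.0
```

>>> {"api": "move_arm", "payload": {"steps": [{"dx": -0.2,"dy": 0.1,"dz": 2,"ax": 0,"ay": 0,"az": 0},{"dx": 0,"dy": 0,"dz": 4,"ax": 0,"ay": 0,"az": 0},{"dx": 0,"dy": 0,"dz": 4,"ax": 0,"ay": 0,"az": 0},{"dx": 0,"dy": 0,"dz": 4,"ax": 0,"ay": 0,"az": 0},{"dx": 0,"dy": 0,"dz": 3,"ax": 0,"ay": 0,"az": 0},{"dx": 0,"dy": 0,"dz": 2.5,"ax": 0,"ay": 0,"az": 0},{"dx": 0,"dy": 0,"dz": 1.5,"ax": 0,"ay": 0,"az": 0},{"dx": 0,"dy": 0,"dz": 0,"ax": 0,"ay": 0,"az": 0}]}}

```text
t: 18.62
ee_pos: [0.5548, -0.0818, 0.0508]
tcp_rot: [-0.001, 0.707, 0.707, -0.001]
force: [-0.2, -0.5, -0.0]
gripper_width: 0.0661
finger_force: 0.0
```

>>> {"api": "move_arm", "payload": {"steps": [{"dx": 0,"dy": 0,"dz": 0,"ax": 0,"ay": 0,"az": 0},{"dx": 0,"dy": 0,"dz": 0,"ax": 0,"ay": 0,"az": 0},{"dx": 0,"dy": 0,"dz": 0,"ax": 0,"ay": 0,"az": 0},{"dx": 0,"dy": 0,"dz": 0,"ax": 0,"ay": 0,"az": 0},{"dx": 0,"dy": 0,"dz": 0,"ax": 0,"ay": 0,"az": 0}], "hand": 0, "squeeze": 18}}

```text
t: 19.25
ee_pos: [0.5561, -0.0825, 0.0529]
tcp_rot: [0.0, 0.707, 0.707, -0.0]
force: [-0.7, -0.1, 1.5]
gripper_width: 0.024
finger_force: 18.0
```

>>> {"api": "move_arm", "payload": {"steps": [{"dx": -0.4,"dy": 0,"dz": 0,"ax": 0,"ay": 0,"az": 0},{"dx": -0.8,"dy": 0,"dz": 0,"ax": 0,"ay": 0,"az": 0},{"dx": -0.9,"dy": 0,"dz": 0,"ax": 0,"ay": 0,"az": 0},{"dx": -0.9,"dy": 0,"dz": 0,"ax": 0,"ay": 0,"az": 0},{"dx": -0.9,"dy": 0,"dz": 0,"ax": 0,"ay": 0,"az": 0},{"dx": -0.9,"dy": 0,"dz": 0,"ax": 0,"ay": 0,"az": 0},{"dx": -0.9,"dy": 0,"dz": 0,"ax": 0,"ay": 0,"az": 0},{"dx": -0.9,"dy": 0,"dz": 0,"ax": 0,"ay": 0,"az": 0}]}}

```text
t: 20.25
ee_pos: [0.5561, -0.149, 0.0528]
tcp_rot: [-0.0, 0.707, 0.707, 0.0]
force: [-0.3, 4.1, 3.5]
gripper_width: 0.024
finger_force: 18.0
```

>>> {"api": "move_arm", "payload": {"steps": [{"dx": -0.9,"dy": 0,"dz": 0,"ax": 0,"ay": 0,"az": 0},{"dx": -0.9,"dy": 0,"dz": 0,"ax": 0,"ay": 0,"az": 0},{"dx": -0.9,"dy": 0,"dz": 0,"ax": 0,"ay": 0,"az": 0},{"dx": -0.9,"dy": 0,"dz": 0,"ax": 0,"ay": 0,"az": 0},{"dx": -0.9,"dy": 0,"dz": 0,"ax": 0,"ay": 0,"az": 0},{"dx": -0.9,"dy": 0,"dz": 0,"ax": 0,"ay": 0,"az": 0},{"dx": -0.9,"dy": 0,"dz": 0,"ax": 0,"ay": 0,"az": 0},{"dx": -0.9,"dy": 0,"dz": 0,"ax": 0,"ay": 0,"az": 0}]}}

```text
t: 21.25
ee_pos: [0.5561, -0.221, 0.0527]
tcp_rot: [-0.0, 0.707, 0.707, -0.0]
force: [0.4, 4.5, 3.6]
gripper_width: 0.0238
finger_force: 18.0
```

>>> {"api": "move_arm", "payload": {"steps": [{"dx": -0.9,"dy": 0,"dz": 0,"ax": 0,"ay": 0,"az": 0},{"dx": -0.9,"dy": 0,"dz": 0,"ax": 0,"ay": 0,"az": 0},{"dx": -0.9,"dy": 0,"dz": 0,"ax": 0,"ay": 0,"az": 0},{"dx": -0.9,"dy": 0,"dz": 0,"ax": 0,"ay": 0,"az": 0},{"dx": -0.9,"dy": 0,"dz": 0,"ax": 0,"ay": 0,"az": 0},{"dx": -0.9,"dy": 0,"dz": 0,"ax": 0,"ay": 0,"az": 0},{"dx": -0.6,"dy": 0,"dz": 0,"ax": 0,"ay": 0,"az": 0},{"dx": -0.3,"dy": 0,"dz": 0,"ax": 0,"ay": 0,"az": 0}]}}

```text
t: 22.25
ee_pos: [0.5561, -0.2838, 0.0526]
tcp_rot: [-0.0, 0.707, 0.707, 0.0]
force: [-0.1, 4.3, 4.1]
gripper_width: 0.0242
finger_force: 18.0
```

Run:
```python
from h import *
im=get_image("top");c=im["color"]
cv2.imwrite("pics/t3.png",cv2.resize(c[120:280,260:480,::-1],None,fx=3.5,fy=3.5,interpolation=cv2.INTER_CUBIC))
hsv=cv2.cvtColor(c,cv2.COLOR_RGB2HSV).astype(int)
m=win((hsv[:,:,0]<15)&(hsv[:,:,1]>110),290,400,185,235)
n,l,s,ce=cv2.connectedComponentsWithStats(m.astype(np.uint8))
for i in range(1,n):
    if s[i,4]<20: continue
    vs,us=np.nonzero(l==i);P=np.array([onz(im,u,v,.06) for u,v in zip(us,vs)]);r=cv2.minAreaRect((P*1e4).astype(np.float32));print(s[i],P.mean(0),(cv2.boxPoints(r)/1e4).round(4).tolist())
print(get_state()["ee_pos"])
```

```text
[306 196  21  10 172] [ 0.55514098 -0.12308718] [[0.5437999963760376, -0.14659999310970306], [0.5644000172615051, -0.14669999480247498], [0.5647000074386597, -0.10140000283718109], [0.5440999865531921, -0.10130000114440918]]
[ 0.55608431 -0.2840201   0.05265737]
```

View pics/t3.png

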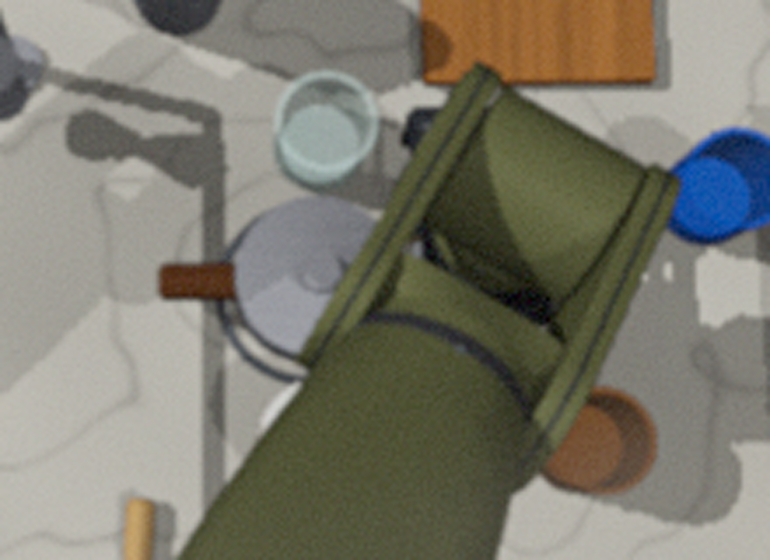

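The pot sits on the ring: its left handle end at crop (160,281) puts the pot centre about 1–2 mm from the goal. I'll let go and check.

>>> {"api": "move_arm", "payload": {"steps": [{"dx": 0.1,"dy": 0,"dz": 0,"ax": 0,"ay": 0,"az": 0},{"dx": 0,"dy": 0,"dz": 0,"ax": 0,"ay": 0,"az": 0}]}}

```text
t: 22.55
ee_pos: [0.5561, -0.2837, 0.0529]
tcp_rot: [0.001, 0.707, 0.707, -0.001]
force: [-1.4, -3.7, 1.8]
gripper_width: 0.0238
finger_force: 18.0
```

>>> {"api": "move_arm", "payload": {"steps": [{"dx": 0,"dy": 0,"dz": 0,"ax": 0,"ay": 0,"az": 0},{"dx": 0,"dy": 0,"dz": 0,"ax": 0,"ay": 0,"az": 0},{"dx": 0,"dy": 0,"dz": 0,"ax": 0,"ay": 0,"az": 0},{"dx": 0,"dy": 0,"dz": 0,"ax": 0,"ay": 0,"az": 0}], "hand": 0.65}}

```text
t: 23.05
ee_pos: [0.5561, -0.2822, 0.0525]
tcp_rot: [-0.0, 0.707, 0.707, -0.0]
force: [0.9, 0.5, 0.4]
gripper_width: 0.0582
finger_force: 0.0
```

>>> {"api": "move_arm", "payload": {"steps": [{"dx": 0,"dy": 0,"dz": -2,"ax": 0,"ay": 0,"az": 0},{"dx": 0,"dy": 0,"dz": -4,"ax": 0,"ay": 0,"az": 0},{"dx": 0,"dy": 0,"dz": -5,"ax": 0,"ay": 0,"az": 0},{"dx": 0,"dy": 0,"dz": -5,"ax": 0,"ay": 0,"az": 0},{"dx": -4,"dy": -3,"dz": -4,"ax": 0,"ay": 0,"az": 0},{"dx": -4,"dy": -3,"dz": 0,"ax": 0,"ay": 0,"az": 0},{"dx": -4,"dy": -3,"dz": 0,"ax": 0,"ay": 0,"az": 0},{"dx": -4,"dy": -3,"dz": 0,"ax": 0,"ay": 0,"az": 0}]}}

```text
t: 24.05
ee_pos: [0.436, -0.4427, 0.254]
tcp_rot: [0.001, 0.707, 0.707, -0.0]
force: [0.7, 0.8, 0.8]
gripper_width: 0.0616
finger_force: 0.0
```

>>> {"api": "move_arm", "payload": {"steps": [{"dx": -4,"dy": -3,"dz": 0,"ax": 0,"ay": 0,"az": 0},{"dx": -4,"dy": -3,"dz": 0,"ax": 0,"ay": 0,"az": 0},{"dx": 0,"dy": 0,"dz": 0,"ax": 0,"ay": 0,"az": 0},{"dx": 0,"dy": 0,"dz": 0,"ax": 0,"ay": 0,"az": 0}]}}

```text
t: 24.55
ee_pos: [0.3771, -0.5214, 0.2528]
tcp_rot: [0.001, 0.707, 0.707, 0.0]
force: [0.3, -0.1, -0.4]
gripper_width: 0.0618
finger_force: 0.0
```

Run:
```python
from h import *
im=get_image("top");c=im["color"]
cv2.imwrite("pics/t4.png",cv2.resize(c[120:280,260:480,::-1],None,fx=3.5,fy=3.5,interpolation=cv2.INTER_CUBIC))
hsv=cv2.cvtColor(c,cv2.COLOR_RGB2HSV).astype(int)
m=win((hsv[:,:,0]<15)&(hsv[:,:,1]>110),290,400,185,225)
n,l,s,ce=cv2.connectedComponentsWithStats(m.astype(np.uint8))
for i in range(1,n):
    if s[i,4]<20: continue
    vs,us=np.nonzero(l==i);P=np.array([onz(im,u,v,.06) for u,v in zip(us,vs)]);print(P.mean(0),P[:,1].min(),P[:,1].max())
```

```text
[ 0.55533994 -0.12373019] -0.146574580206939 -0.10133184824854508
[ 0.55620002 -0.27824092] -0.29841499810893657 -0.25723960553558495
```

View pics/t4.png

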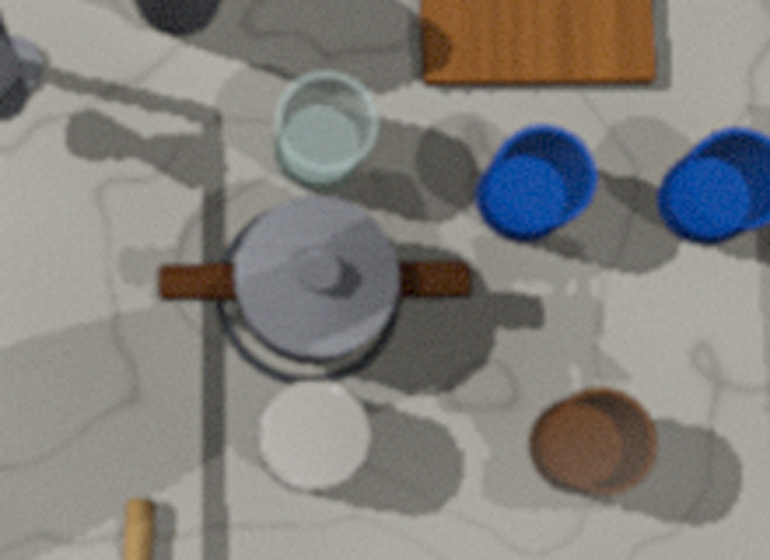

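The pot's centre is about (0.5557, −0.1998), within 1 mm of the ring as measured. The tumbler at crop (326,125) and the crock at (315,435) stand clear of it on either side.

```bash
python3 -c "from station import finish_job; print(finish_job())"
```

```text
the job is handed in; nothing more can be done
None
```

I handed the job in at about 24.6 s. In the last picture the pot stands within about 1 mm of the ring's centre, and the tumbler and crock are upright about 100 mm from it, clear of the pot. The judge's verdict was not shown.

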